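# Hang the pastel bin on the louvred desk stand

### The arm

A 6-joint arm with a two-finger parallel gripper is mounted at the origin on the work surface. World frame = base frame: x ahead of the robot, y to its left, z up, the work surface at z = 0. Lengths are in m, angles in rad, forces in N, time in s.
With the tool pointing down it reaches from about 0.35 to 0.775 m from the base axis. Payload 7.3 kg.
Tool frame: the origin (TCP) lies midway between the tips of the shut fingers; the grasp point (between the pads) lies 19 mm behind it; z points along the fingers, y is the line along which they close (so a half turn about z gives the same grasp; the last joint's range is limited). The gripper opens to 92 mm and grips with 3 to 60 N. Pads are 19 mm wide; open, the fingers measure 130 mm over their backs; the gripper's body (75 mm by 190 mm) begins 47 mm behind the grasp point.
Start: joints at [0.989, 0.342, 1.524, -0, 1.275, -0.146], TCP at [0.222, 0.476, 0.227] pointing down, gripper open.
Joint ranges: [-2.53, 2.53], [-0.77, 2.02], [0.04, 2.7], [-1, 4.14], [0.28, 2.66], [-3.11, 3.11]. Speed limits (rad/s): [2.57, 2.57, 3.14, 3.14, 3.14, 3.14].

### API

Orientations are given as [roll, pitch, yaw] about the fixed x, y, z axes, in that order (R = Rz(yaw) Ry(pitch) Rx(roll)).
In Python, from cell import monitor, vision, workorder gives the robot as it stands.
- The arm moves only by the tool move_arm, never from a script. Its argument "rows" is a list of rows, each a list of 5 numbers: the shift along the world's x, y, z in mm, then the turn about the world's z in rad, then the closure, from -1 (fully open) to 1 (shut). A call has 1 to 12 rows; each row shifts and turns the commanded pose from where the row before left it; what a row does not reach is not made up. A row lasts 1/10 s, in which the tool goes at most 50 mm and 8.59 degrees, less where a joint would pass 70% of its speed; a pose out of reach is approached as far as the arm can. A call is refused whole if a number of a shift passes 50 or a number of a turn 0.15, either way. A call with a gripper value outside its range is refused whole. The fingers move at their own pace and stop on an object; "newtons" is the grip in N (left out, the last holds). Time passes only in rows, so rows that do not move let the fingers close. It gives the time, the measured TCP pose, the force, the opening and the grip force at its end, in the units of the state.
- monitor.observe(): the state, without advancing time (a new reading comes with each control period).
- vision.read_camera(name): name is "scene" or "top" or "wrist"; returns the picture (384x512x3 uint8, red, green, blue); there is no depth.
- vision.get_calibration(name): a dict with "K" (3x3 intrinsics, pixels), "T" (4x4, takes a point from camera to world coordinates); the wrist camera has in their place "mount" (4x4, takes a point from camera to tool coordinates, whose origin is the TCP and whose axes are the flange's). Camera axes: x right, y up, looking along -z (the intrinsics and any distortion apply to the point x, -y, -z); pixel columns grow to the right and rows downward; lengths in m; the calibration is good to about 2 mm. The wrist camera is an equidistant fisheye: a pixel r from the principal point sees the ray r / f radians off the axis. A picture is of the moment at which its call begins: read the wrist's pose just before it. get_calibration takes no time and is no camera call.
- workorder.hand_in(): hands the job in; it is judged then, once.
The state is a dict: "time": time; "qpos": joint angles; "qvel": joint speeds; "joint_efforts": joint torques, N m; "tool_pos": TCP position; "tool_rot": TCP orientation; "contact_force": force on the tool from outside, world axes, zero at the start; "torque": the same for the moment, N m; "opening": finger opening in m; "grip_force": force on a finger pad.
Only numpy, scipy, OpenCV 4.12 (cv2) and the standard library are available. Lean on these libraries where they do the work, as an engineer would, in place of code of your own. Each camera call takes 0.05 s, during which the arm holds its last target. There are 200 camera calls.

### The job

Hang the loose lipped bin of pastel stubs on the louvred stand, in the gap between the two bins already there: lift it over the rail, let its lip down into the slot behind the rail, then slide it gently along the rail until the tooth under its lip finds the notch and the bin drops fully home, and let go. Feel your way and press only lightly (about 5 N): the rail must never take more than 35 N. Do not tip the bin, and leave the other things on the desk where they are.

Things in the scene. Friction and masses are not known exactly. Their poses are not given: they have to be found in the camera images.
- bin: Loose open dark steel-grey bin, 70 mm deep (x), 60 mm wide (y), 75 mm high, walls 3 mm, 0.12 to 0.26 kg; pastel stubs in it stay below the rim. Origin: centre of its underside; z up, +x to its back, where the lip is. Can be gripped from above across its 60 mm width, on the outer side walls. Stands before the stand, left or right; a lipless white box is on the other side.
- bin_lip (a point): Underside of the lip's web, midway between back wall and lip plate, mid width: (39, 0, 71) mm in the bin's frame. The web, 4 mm thick, runs back 12 mm from the rim of the back wall (outer face x = 35 mm), then turns down as a plate (x = 43 to 47 mm) that ends 55 mm above the bin's underside. Fully home, this point is level with the rail's top.
- bin_tooth (a point): Tip of the tooth under the lip plate: (45, 0, 43) mm in the bin's frame. The tooth is 16 mm wide (y), 4 mm thick, in the middle of the plate, and reaches 12 mm below it.
- panel: Fixed louvred stand of white painted steel, 350 mm wide, 158 mm high; base plate 8 mm thick reaching 40 mm to the front. Origin: on the desk below the rail's front plane, mid width; +x to its back, away from the robot, y along the rail. Like bins hang fixed at both ends, from 110 mm off the middle outwards, fronts 72 mm ahead of the rail. Hung bins lean on the plane x = 0.
- rail_mid (a point): Middle of the rail's top edge: (2, 0, 130) mm in the stand's frame, axes as the stand's. The rail is an upright strip 4 mm thick (x = 0 to 4 mm in the stand's frame). Behind it is the slot, 10 mm wide (x = 4 to 14 mm), then the face plate, which rises 28 mm above the rail. All is rigid: pressing harder than 10 N gains nothing, over 35 N is damage; touch down at 10 mm/s or so.
- slot_mid (a point): Middle of the slot, (9, 0, 112) mm in the stand's frame, at the top of the aluminium locating strip in it, 18 mm below the rail's top. The tooth rides on the strip with the lip 10 mm above home. The strip's one notch, 21 mm wide, lets the tooth down fully home. It is clamped anew each time: notch centre within 25 mm of here along y, not measured. Feel for it.
- plain_box: Loose white open box without lip, 75 x 65 x 60 mm, a bystander; origin under its centre.
- eraser: Loose white eraser, 45 x 22 x 13 mm, a bystander; origin under its centre.
- tape: Loose tape roll lying flat, 84 mm across, 24 mm high, a bystander; origin under its centre.
- stapler: Loose black stapler, 130 x 34 x 42 mm, a bystander; origin under its centre.
- flat_brush: Loose brush lying on the desk near the robot, to its left, a bystander.
Things that resemble listed ones, but are neither listed nor needed, are in the scene too. Leave any red look-alike of the bin alone.

How it is judged:
By the outcome, as a careful person would: the job done as asked, in the order asked, and still so for the second after the job is handed in, with the robot touching nothing.
It also fails if it takes over 51 s, if anything falls off the work surface, if the arm or the gripper's body presses on something with over 40 N, if the wrist force passes 120 N, or if a joint passes its speed limit or range.

## Working session

There is one attempt and no reset: what is moved stays moved. The work goes in short steps, Python scripts to look and compute and a tool call to move; the robot and the scene stay as the last step left them, time stands still between calls to the robot, and variables do not carry over. Pictures are saved under pics/ and viewed, at most 10 in all, crops included, and the job is handed in when it is done.

Besides the shell and the picture viewer there is one more tool, called after ">>>" in YAML: its name, and indented under it one key for each argument. move_arm: Moves the arm, as the interface text tells. Its arguments: {"type":"object","properties":{"rows":{"type":"array","items":{"type":"array","items":{"type":"number"}}},"newtons":{"type":"number"}},"required":["rows"]}

```bash
ls; mkdir -p pics; cat > h.py <<'E'
import numpy as np, cv2
from cell import monitor, vision, workorder
def grab(n,f):
    im=vision.read_camera(n); cv2.imwrite('pics/'+f,cv2.cvtColor(im,cv2.COLOR_RGB2BGR)); return im
def ray(n,u,v):
    c=vision.get_calibration(n);K=np.array(c['K']);T=np.array(c['T'])
    d=np.array([(u-K[0,2])/K[0,0],-(v-K[1,2])/K[1,1],-1.]);return T[:3,3],T[:3,:3]@d
def onz(n,u,v,z):
    o,d=ray(n,u,v);return o+d*(z-o[2])/d[2]
def proj(n,p):
    c=vision.get_calibration(n);K=np.array(c['K']);T=np.array(c['T'])
    q=T[:3,:3].T@(np.array(p)-T[:3,3]);return K[0,2]+K[0,0]*q[0]/-q[2],K[1,2]+K[1,1]*q[1]/q[2]
E
python3 - <<'E'
from h import *
np.set_printoptions(precision=4,suppress=True)
a=grab('scene','s0.png');b=grab('top','t0.png')
for n in('scene','top','wrist'):print(vision.get_calibration(n))
print(monitor.observe())
E
```

```text
pics
{'K': array([[435.3166,   0.    , 252.8503],
       [  0.    , 435.3166, 189.7716],
       [  0.    ,   0.    ,   1.    ]]), 'T': array([[-0.371 , -0.777 ,  0.5085,  1.0081],
       [ 0.9286, -0.3093,  0.2049,  0.2922],
       [-0.0019,  0.5482,  0.8363,  1.0874],
       [ 0.    ,  0.    ,  0.    ,  1.    ]])}
{'K': array([[404.4747,   0.    , 257.6589],
       [  0.    , 404.4747, 185.4916],
       [  0.    ,   0.    ,   1.    ]]), 'T': array([[-0.0255,  0.9887, -0.1476,  0.2566],
       [-0.9997, -0.0252,  0.0039,  0.0333],
       [ 0.0002,  0.1476,  0.989 ,  1.131 ],
       [ 0.    ,  0.    ,  0.    ,  1.    ]])}
{'K': array([[297.3186,   0.    , 255.5337],
       [  0.    , 297.3186, 188.233 ],
       [  0.    ,   0.    ,   1.    ]]), 'mount': array([[-0.0012,  0.9536,  0.3012,  0.082 ],
       [ 1.    ,  0.0016, -0.0009, -0.0006],
       [-0.0014,  0.3012, -0.9536, -0.1584],
       [ 0.    ,  0.    ,  0.    ,  1.    ]])}
{'time': 0.1, 'qpos': array([ 0.989 ,  0.3427,  1.5249, -0.    ,  1.2754, -0.146 ]), 'qvel': array([-0.0005, -0.0014, -0.0026, -0.0013, -0.0011, -0.0008]), 'joint_efforts': array([  0.0014, -43.2003, -24.4697,   0.0719,   0.0525,  -0.0001]), 'tool_pos': array([0.2214, 0.4757, 0.2261]), 'tool_rot': array([-3.1403, -0.0002,  2.7058]), 'contact_force': array([ 0.3145, -0.9599,  0.3467]), 'torque': array([ 0.0186, -0.0107, -0.0141]), 'grip_force': 0.0, 'opening': 0.09186816477814128}
```

View pics/s0.png

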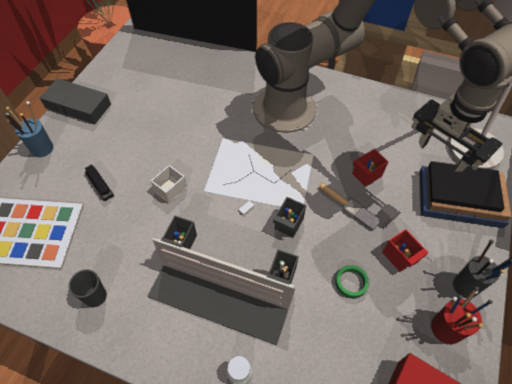

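View pics/t0.png

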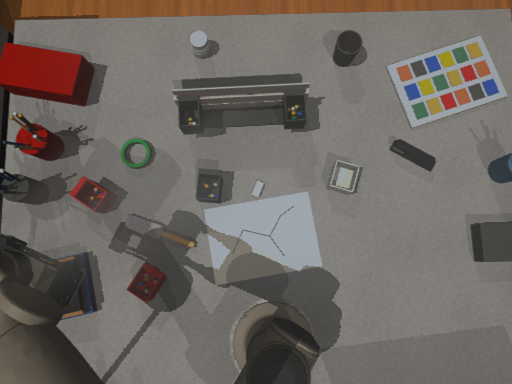

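The scene view shows the dark bin at (290,216), hung bins at (180,233) and (283,267), and the white box at (168,184).

Things that could be taken for the bin, in the top view:
- the loose dark bin at (209,187)
- fixed hung bins at (190,115) and (294,110)
- red look-alikes at (90,193) and (147,282)
- the white box at (345,177)
- black cups at (347,48) and (15,185)

By the description I choose (209,187), and I check it in a crop.

```bash
python3 - <<'E'
from h import *
np.set_printoptions(precision=4,suppress=True)
t=cv2.imread('pics/t0.png');s=cv2.imread('pics/s0.png')
a=cv2.resize(t[70:210,165:325],None,fx=5,fy=4.2857,interpolation=cv2.INTER_CUBIC)
a=cv2.resize(t[70:210,165:325],(640,560),interpolation=cv2.INTER_CUBIC);cv2.imwrite('pics/t1.png',a)
b=cv2.resize(s[190:320,145:325],(792,572),interpolation=cv2.INTER_CUBIC);cv2.imwrite('pics/s1.png',b)
print(onz('top',209,187,.075),onz('scene',290,216,.06))
# hung rail
for u,v in((190,115),(294,110)):print(onz('top',u,v,.134))
E
```

```text
[0.4134 0.1575 0.075 ] [0.4252 0.1658 0.06  ]
[0.5921 0.1977 0.134 ]
[ 0.5986 -0.0688  0.134 ]
```

View pics/t1.png

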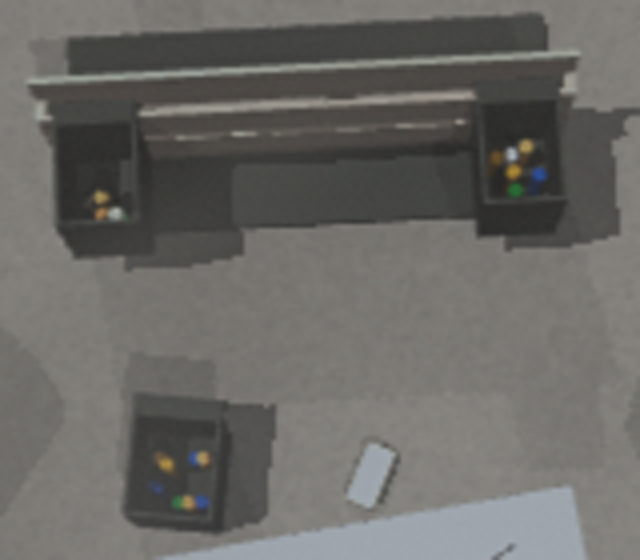

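View pics/s1.png

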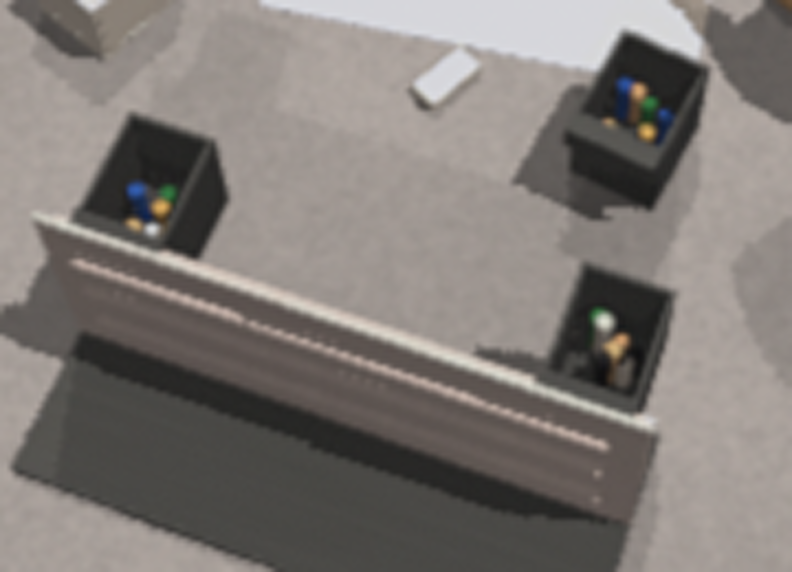

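The crops show the loose bin with its lip toward the stand. Its rim corners in t1 are about (127,520), (222,528), (228,402) and (137,396). The face plate's top edge runs (30,85)–(579,53), and the rail's top edge runs (140,112)–(475,95) with a clear gap between the hung bins. It's the right bin: grey and lipped.

```bash
python3 - <<'E'
from h import *
np.set_printoptions(precision=4,suppress=True)
P=lambda u,v,z:onz('top',165+u/4-.375,70+v/4-.375,z)
S=lambda u,v,z:onz('scene',145+u/4.4-.4,190+v/4.4-.4,z)
def line(n,pts,z,F):
    q=np.array([F(u,v,z) for u,v in pts]);d=q[1]-q[0];print(n,q[:,:2].ravel(),'len',np.linalg.norm(d),'mid',q.mean(0)[:2],'yaw',np.arctan2(d[0],-d[1]))
line('plate top T',[(30,83),(579,53)],.158,P)
line('plate scene',[(655,425),(35,215)],.158,S)
line('rail T',[(140,110),(475,93)],.130,P)
line('hung L front rim T',[(57,222),(135,225)],.134,P)
line('hung R front rim T',[(482,203),(562,200)],.134,P)
for n,pts,F in(('T',[(127,520),(222,528),(228,402),(137,396)],P),('S',[(627,30),(708,68),(652,168),(566,133)],S)):
    q=np.array([F(u,v,.075) for u,v in pts]);print(n,q[:,:2].round(4).tolist(),q.mean(0)); 
    for i in range(4):
        d=q[(i+1)%4]-q[i];print(np.linalg.norm(d),np.arctan2(d[1],d[0]))
E
```

```text
plate top T [ 0.6496  0.2388  0.6606 -0.108 ] len 0.34692163970234396 mid [0.6551 0.0654] yaw 0.03188647217374952
plate scene [ 0.6481  0.2439  0.6599 -0.1059] len 0.34999016965326596 mid [0.654 0.069] yaw 0.033663122152481094
rail T [ 0.6408  0.1735  0.6468 -0.0435] len 0.21704462230650184 mid [0.6438 0.065 ] yaw 0.027630345314768778
hung L front rim T [0.566  0.2261 0.5627 0.1764] len 0.04978630824723933 mid [0.5644 0.2013] yaw -0.06514132660671779
hung R front rim T [ 0.5716 -0.0451  0.5723 -0.0962] len 0.051148573879675405 mid [ 0.572  -0.0707] yaw 0.013383586407283508
T [[0.3807, 0.1909], [0.3739, 0.1286], [0.4578, 0.1237], [0.4634, 0.184]] [0.419  0.1568 0.075 ]
0.06266228228725461 -1.6806073719212906
0.08410048507534815 -0.059153783828430076
0.0606178082898205 1.4784554501913718
0.0829629521463128 3.058359902447574
S [[0.378, 0.1399], [0.3857, 0.1955], [0.4647, 0.1861], [0.4613, 0.13]] [0.4224 0.1629 0.075 ]
0.05620469878610884 1.4325346717217242
0.07953061739765763 -0.11941292914299087
0.056161599810294345 -1.6319840361719473
0.08385821390728801 3.0237095357336012
```

Measurements agree to within about 6 mm. The bin is near (0.415, 0.160) with yaw about −0.09. The stand origin is near (0.641, 0.067) with yaw about +0.032. I'll move above the bin.

>>> move_arm:
  rows:
    - [15,-25,0,0.035,-1]
    - [20,-32,0,0.035,-1]
    - [20,-32,0,0.035,-1]
    - [20,-32,0,0.035,-1]
    - [20,-32,0,0.035,-1]
    - [20,-32,0,0.035,-1]
    - [20,-32,0,0.035,-1]
    - [20,-32,0,0.035,-1]
    - [20,-32,0,0.035,-1]
    - [18,-35,-10,0.03,-1]
    - [0,0,0,0,-1]
    - [0,0,0,0,-1]

```text
time: 1.3
tool_pos: [0.4144, 0.1595, 0.2163]
tool_rot: [3.142, -0.002, 3.048]
contact_force: [-0.1, 0.3, 0.6]
opening: 0.0915
grip_force: 0.0
```

```bash
cat >> h.py <<'E'
from scipy.spatial.transform import Rotation as Ro
def wpose():
    s=monitor.observe();W=np.eye(4);W[:3,:3]=Ro.from_euler('xyz',s['tool_rot']).as_matrix();W[:3,3]=s['tool_pos'];return W
def wz(W,u,v,z):
    c=vision.get_calibration('wrist');K=np.array(c['K']);x=(u-K[0,2])/K[0,0];y=(v-K[1,2])/K[1,1];r=np.hypot(x,y)
    s=np.sin(r)/max(r,1e-9);M=W@np.array(c['mount']);d=M[:3,:3]@np.array([x*s,-y*s,-np.cos(r)]);o=M[:3,3];return o+d*(z-o[2])/d[2]
E
python3 - <<'E'
from h import *
np.set_printoptions(precision=4,suppress=True)
W=wpose();np.save('W1.npy',W);im=grab('wrist','w1.png');s=monitor.observe();print(s['tool_pos'],s['tool_rot'],s['contact_force'],s['qpos'])
E
```

```text
[0.4143 0.1602 0.2166] [ 3.1413 -0.0009  3.0497] [0.3707 0.0252 0.4221] [ 0.1957  0.2038  1.7469  0.0005  1.1917 -1.2834]
```

View pics/w1.png

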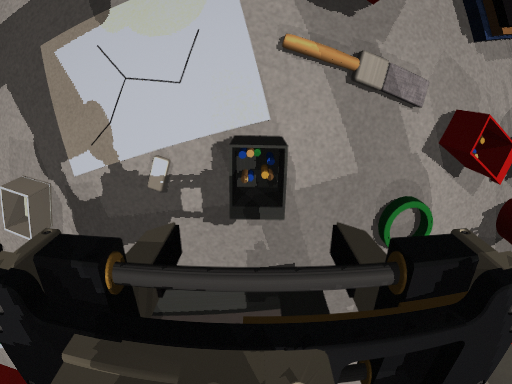

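The wrist view shows the dark bin between the fingers. Front rim corners are (231,137) and (287,137), lip back corners about (230,219) and (285,219). The white eraser, tape and red bins are clear of it.

```bash
python3 - <<'E'
from h import *
np.set_printoptions(precision=4,suppress=True)
W=np.load('W1.npy')
q=np.array([wz(W,u,v,.075) for u,v in((231,137),(287,137),(285,219),(230,219))]);print(q,q.mean(0))
for i in range(4):
    d=q[(i+1)%4]-q[i];print(np.linalg.norm(d),np.arctan2(d[1],d[0]))
E
```

```text
[[0.3701 0.1385 0.075 ]
 [0.3754 0.1951 0.075 ]
 [0.4652 0.187  0.075 ]
 [0.4594 0.1268 0.075 ]] [0.4175 0.1618 0.075 ]
0.05686166521062656 1.4771767091287178
0.09008828231614491 -0.08961667299794027
0.06051047526741251 -1.6667952176712844
0.09000366891561608 3.011432823970734
```

Bin centre is (0.415, 0.161), yaw −0.092, which matches the other views. I'll descend and grip.

>>> move_arm:
  rows:
    - [0,1,-35,0,-1]
    - [0,0,-40,0,-1]
    - [0,0,-40,0,-1]
    - [0,0,-30,0,-1]
    - [0,0,-20,0,-1]
    - [0,0,-10,0,-1]
    - [0,0,-3,0,-1]
    - [0,0,0,0,1]
    - [0,0,0,0,1]
    - [0,0,0,0,1]
    - [0,0,0,0,1]
    - [0,0,0,0,1]
  newtons: 20

```text
time: 2.55
tool_pos: [0.415, 0.161, 0.0393]
tool_rot: [3.141, 0.001, 3.051]
contact_force: [-0.4, 0.2, 3.5]
opening: 0.06
grip_force: 19.9
```

>>> move_arm:
  rows:
    - [0,0,5,0,1]
    - [0,0,20,0,1]
    - [0,0,25,0,1]
    - [0,0,25,0,1]
    - [12,-12,22,0.014,1]
    - [25,-20,0,0.02,1]
    - [30,-25,0,0.025,1]
    - [30,-25,0,0.025,1]
    - [30,-25,0,0.025,1]
    - [18,-14,0,0.015,1]
    - [7,-6,0,0,1]
    - [0,0,0,0,1]
  newtons: 40

```text
time: 3.75
tool_pos: [0.5666, 0.0334, 0.1354]
tool_rot: [3.141, -0.001, -3.11]
contact_force: [-0.6, -0.8, -0.5]
opening: 0.0599
grip_force: 39.8
```

```bash
python3 - <<'E'
from h import *
np.set_printoptions(precision=4,suppress=True)
W=wpose();np.save('W2.npy',W);a=grab('wrist','w2.png');b=grab('scene','s2.png');s=monitor.observe();print(s['tool_pos'],s['tool_rot'],s['contact_force'],s['torque'])
b=cv2.cvtColor(b,cv2.COLOR_RGB2BGR)[200:320,140:320];cv2.imwrite('pics/s2c.png',cv2.resize(b,(792,528),interpolation=cv2.INTER_CUBIC))
E
```

```text
[0.5654 0.0347 0.1355] [ 3.141  -0.0016 -3.1084] [-0.2515  0.1472 -1.3102] [0.0156 0.0599 0.003 ]
```

View pics/s2c.png

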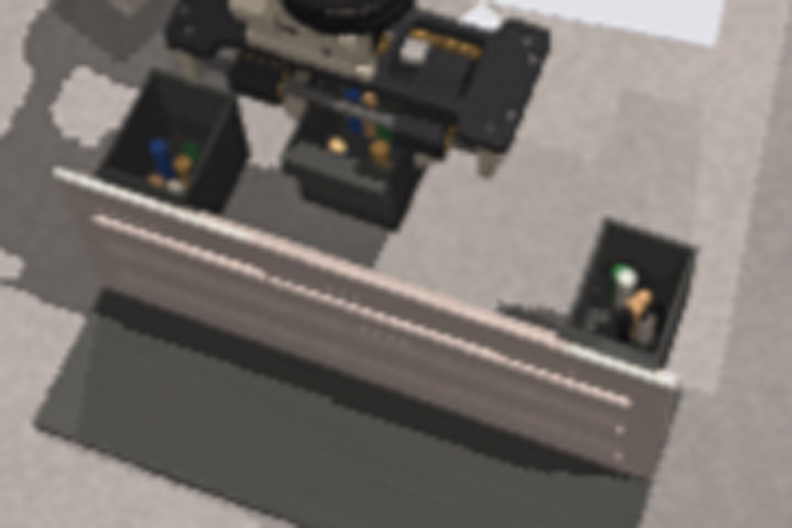

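View pics/w2.png

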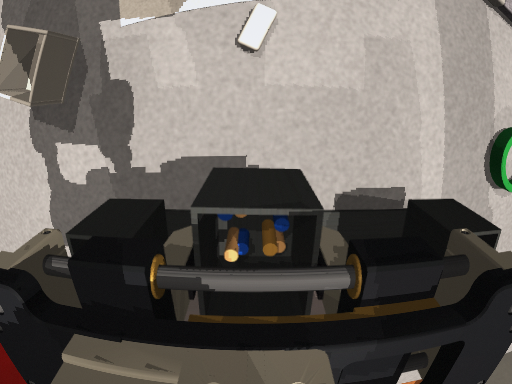

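The views show the bin held level, about 40 mm ahead of the rail, clear of the right-hand hung bin. Next I feel forward for the rail's front.

>>> move_arm:
  rows:
    - [10,0.3,0,0,1]
    - [12,0.4,0,0,1]
    - [8,0.3,0,0,1]
    - [3,0.1,0,0,1]
    - [1,0,0,0,1]
    - [1,0,0,0,1]

```text
time: 4.45
tool_pos: [0.6013, 0.0353, 0.1356]
tool_rot: [3.141, -0.001, -3.108]
contact_force: [-0.1, -0.0, -1.2]
opening: 0.0601
grip_force: 39.8
```

>>> move_arm:
  rows:
    - [1,0,0,0,1]
    - [1,0,0,0,1]

```text
time: 4.65
tool_pos: [0.6035, 0.035, 0.1358]
tool_rot: [3.142, -0.0, -3.108]
contact_force: [0.2, 1.0, -1.9]
opening: 0.0597
grip_force: 39.8
```

>>> move_arm:
  rows:
    - [1,0,0,0,1]
    - [1,0,0,0,1]

```text
time: 4.85
tool_pos: [0.6046, 0.035, 0.1357]
tool_rot: [3.142, -0.003, -3.108]
contact_force: [-6.2, -1.1, 3.6]
opening: 0.0603
grip_force: 39.8
```

Contact with the rail front at x ≈ 0.6045, as expected within 2 mm. I back off 2 mm and lower.

>>> move_arm:
  rows:
    - [-2,0,0,0,1]
    - [-1.5,0,0,0,1]
    - [0,0,0,0,1]

```text
time: 5.15
tool_pos: [0.6021, 0.035, 0.1358]
tool_rot: [3.142, 0.0, -3.109]
contact_force: [0.1, -0.2, -1.7]
opening: 0.0595
grip_force: 39.8
```

>>> move_arm:
  rows:
    - [0,0,-2,0,1]
    - [0,0,-2,0,1]
    - [0,0,-1.5,0,1]
    - [0,0,-1,0,1]
    - [0,0,-1,0,1]
    - [0,0,-1,0,1]

```text
time: 5.75
tool_pos: [0.6021, 0.0351, 0.1272]
tool_rot: [3.141, 0.0, -3.108]
contact_force: [-0.2, -0.7, -0.7]
opening: 0.0595
grip_force: 39.8
```

>>> move_arm:
  rows:
    - [0,0,-1,0,1]
    - [0,0,-1,0,1]
    - [0,0,-1,0,1]

```text
time: 6.05
tool_pos: [0.6021, 0.035, 0.1242]
tool_rot: [3.142, 0.0, -3.108]
contact_force: [1.3, -0.1, -0.9]
opening: 0.0603
grip_force: 39.8
```

>>> move_arm:
  rows:
    - [0,0,-1,0,1]
    - [0,0,-1,0,1]
    - [0,0,-1,0,1]

```text
time: 6.35
tool_pos: [0.6021, 0.035, 0.1212]
tool_rot: [3.142, 0.0, -3.108]
contact_force: [0.0, 0.9, -2.1]
opening: 0.0599
grip_force: 39.8
```

>>> move_arm:
  rows:
    - [0,0,-1,0,1]
    - [0,0,-1,0,1]
    - [0,0,-1,0,1]
    - [0,0,-1,0,1]

```text
time: 6.75
tool_pos: [0.6021, 0.0351, 0.1171]
tool_rot: [3.142, -0.0, -3.108]
contact_force: [-0.3, -1.1, -1.1]
opening: 0.0598
grip_force: 39.8
```

>>> move_arm:
  rows:
    - [0,0,-1,0,1]
    - [0,0,-1,0,1]
    - [0,0,-1,0,1]

```text
time: 7.05
tool_pos: [0.6021, 0.0351, 0.1142]
tool_rot: [3.142, 0.0, -3.108]
contact_force: [-0.3, -0.4, -0.9]
opening: 0.0598
grip_force: 39.8
```

>>> move_arm:
  rows:
    - [0,0,-1,0,1]
    - [0,0,-1,0,1]
    - [0,0,-1,0,1]

```text
time: 7.35
tool_pos: [0.6021, 0.035, 0.1112]
tool_rot: [3.142, 0.0, -3.108]
contact_force: [-0.5, 0.0, -1.2]
opening: 0.0602
grip_force: 39.8
```

>>> move_arm:
  rows:
    - [0,0,-1,0,1]
    - [0,0,-1,0,1]

```text
time: 7.55
tool_pos: [0.6021, 0.035, 0.1092]
tool_rot: [3.142, 0.0, -3.108]
contact_force: [0.3, 0.3, -2.0]
opening: 0.0599
grip_force: 39.8
```

>>> move_arm:
  rows:
    - [0,0,-1,0,1]

```text
time: 7.65
tool_pos: [0.6021, 0.0351, 0.1082]
tool_rot: [3.141, 0.0, -3.108]
contact_force: [-0.6, -0.2, 1.7]
opening: 0.0599
grip_force: 39.8
```

>>> move_arm:
  rows:
    - [0,0,-0.5,0,1]

```text
time: 7.75
tool_pos: [0.6022, 0.035, 0.1081]
tool_rot: [3.142, 0.0, -3.108]
contact_force: [-1.8, 0.4, 4.2]
opening: 0.06
grip_force: 39.8
```

Touchdown at z = 0.108, exactly the strip height, with about 5 N of pressure. Sliding along +y.

>>> move_arm:
  rows:
    - [0,1.5,0,0,1]
    - [0,1.5,0,0,1]
    - [-0.1,1.5,0,0,1]

```text
time: 8.05
tool_pos: [0.6023, 0.0395, 0.1079]
tool_rot: [-3.141, 0.001, -3.109]
contact_force: [-0.2, -1.4, 0.6]
opening: 0.0598
grip_force: 39.9
```

>>> move_arm:
  rows:
    - [0,1.5,-0.2,0,1]
    - [-0.1,1.5,0,0,1]
    - [-0.1,1.5,0,0,1]

```text
time: 8.35
tool_pos: [0.6015, 0.0444, 0.1072]
tool_rot: [3.141, -0.001, -3.108]
contact_force: [-0.2, -0.1, -1.7]
opening: 0.0599
grip_force: 39.8
```

Support vanished, so this may be the notch. I probe downward.

>>> move_arm:
  rows:
    - [0,0,-0.7,0,1]
    - [0,0,-0.7,0,1]

```text
time: 8.55
tool_pos: [0.6017, 0.0442, 0.106]
tool_rot: [3.141, -0.0, -3.108]
contact_force: [-0.5, -0.5, -1.4]
opening: 0.0599
grip_force: 39.8
```

>>> move_arm:
  rows:
    - [0,0,-1,0,1]
    - [0,0,-1,0,1]
    - [0,0,-1,0,1]

```text
time: 8.85
tool_pos: [0.6018, 0.044, 0.103]
tool_rot: [3.141, -0.0, -3.108]
contact_force: [0.2, -0.1, -1.8]
opening: 0.0601
grip_force: 39.8
```

>>> move_arm:
  rows:
    - [0,0,-1,0,1]
    - [0,0,-1,0,1]
    - [0,0,-1,0,1]

```text
time: 9.15
tool_pos: [0.6018, 0.044, 0.1001]
tool_rot: [3.141, 0.0, -3.108]
contact_force: [0.6, 0.3, -1.9]
opening: 0.0602
grip_force: 39.8
```

Nearly home. I ease the back wall toward the rail (about 2 mm), then lower the last bit.

>>> move_arm:
  rows:
    - [1,0,-0.5,0,1]
    - [1,0,-0.5,0,1]

```text
time: 9.35
tool_pos: [0.6039, 0.0441, 0.0991]
tool_rot: [3.142, 0.0, -3.108]
contact_force: [1.0, -0.0, -0.5]
opening: 0.0602
grip_force: 39.8
```

>>> move_arm:
  rows:
    - [0.3,0,-0.5,0,1]
    - [0,0,-0.5,0,1]
    - [0,0,0,0,1]

```text
time: 9.65
tool_pos: [0.6041, 0.0441, 0.0983]
tool_rot: [3.142, 0.0, -3.108]
contact_force: [-1.3, 0.2, -0.7]
opening: 0.0597
grip_force: 39.8
```

>>> move_arm:
  rows:
    - [0,0,-0.5,0,1]
    - [0,0,0,0,1]

```text
time: 9.85
tool_pos: [0.6041, 0.044, 0.0983]
tool_rot: [3.142, 0.0, -3.108]
contact_force: [-3.5, 0.4, 5.2]
opening: 0.0597
grip_force: 39.8
```

Resting on the rail at home height (0.098). I release gently.

>>> move_arm:
  rows:
    - [-0.2,0,0.2,0,1]
    - [0,0,0,0,0.2]
    - [0,0,0,0,0]
    - [0,0,0,0,-0.4]
    - [0,0,0,0,-0.6]
    - [0,0,0,0,-0.8]
    - [0,0,0,0,-0.8]
    - [0,0,0,0,-0.8]
  newtons: 5

```text
time: 10.65
tool_pos: [0.6039, 0.0441, 0.0977]
tool_rot: [3.141, -0.0, -3.108]
contact_force: [0.2, -0.3, -0.9]
opening: 0.0827
grip_force: 0.0
```

>>> move_arm:
  rows:
    - [0,0,4,0,-0.8]
    - [0,0,10,0,-0.8]
    - [0,0,20,0,-0.8]
    - [0,0,30,0,-0.8]
    - [0,0,35,0,-0.8]
    - [-20,0,30,0,-0.8]
    - [-40,0,10,0,-0.8]
    - [-40,0,0,0,-0.8]
    - [-40,0,0,0,-0.8]
    - [-30,0,0,0,-0.8]
    - [0,0,0,0,-0.8]

```text
time: 11.75
tool_pos: [0.4308, 0.0444, 0.2381]
tool_rot: [3.142, 0.0, -3.108]
contact_force: [-0.4, 1.0, -0.0]
opening: 0.0826
grip_force: 0.0
```

```bash
python3 - <<'E'
from h import *
a=grab('scene','s3.png');b=grab('top','t3.png');s=monitor.observe();print(s['time'],s['tool_pos'],s['contact_force'])
a=cv2.imread('pics/s3.png')[190:320,145:325];b=cv2.imread('pics/t3.png')[70:210,165:325]
cv2.imwrite('pics/c3.png',np.vstack([cv2.resize(a,(415,300),interpolation=cv2.INTER_CUBIC),cv2.resize(b,(415,300),interpolation=cv2.INTER_CUBIC)]))
E
```

```text
11.85 [0.43444866 0.04401816 0.23812786] [-0.06219615 -0.90128078  0.34870592]
```

View pics/c3.png

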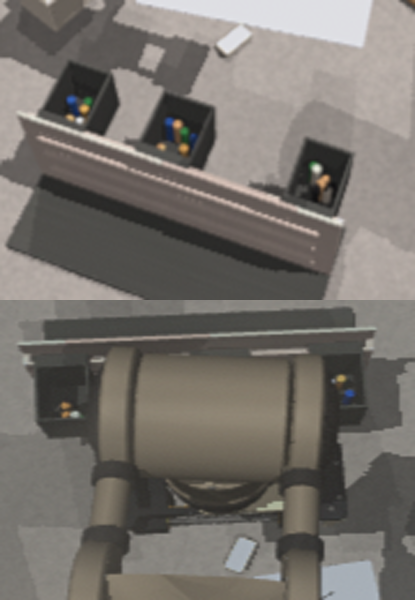

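The scene crop shows the bin hanging between the two others at (178,128), upright and level with them. The robot is clear and the eraser hasn't moved. The arm hides the bin in the top view. Handing in.

```bash
python3 -c "
from cell import workorder
print(workorder.hand_in())"
```

```text
the job is handed in; nothing more can be done
None
```

The bin hangs fully home on the rail between the two fixed bins. I felt the tooth drop into the notch, let the bin go and moved the arm clear. The highest force in the readings was about 7 N, and I handed the job in at about 12 s.

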